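Pack the puncture-repair kit tray

ROBOT

A 6-joint arm with a two-finger parallel gripper is mounted at the origin on the work surface. World frame = base frame: x ahead of the robot, y to its left, z up, the work surface at z = 0. Lengths are in m, angles in rad, forces in N, time in s.
With the tool pointing down it reaches from about 0.375 to 0.9 m from the base axis. Payload 3.1 kg.
Tool frame: the origin (TCP) lies between the finger pads; the fingertips stand robot.finger_overhang ahead of it and the grasp point (between the pads) lies 3 mm ahead of it (robot.finger_overhang is the distance from the TCP to the fingertips, in m); z points along the fingers, y is the line along which they close (so a half turn about z gives the same grasp; the last joint's range is limited). The gripper opens to 87 mm and grips with 3 to 60 N. Pads are 19 mm wide; open, the fingers measure 117 mm over their backs; the gripper's body (75 mm by 190 mm) begins 51 mm behind the grasp point.
Start: joints at [-1.395, 0.527, 1.433, -0, 1.181, -0.178], TCP at [0.217, -0.586, 0.245] pointing down, gripper open.
Joint ranges: [-3.08, 3.08], [-0.75, 2.2], [0.22, 2.44], [-1.43, 4.57], [0, 2.65], [-2.85, 2.85]. Speed limits (rad/s): [2.79, 2.79, 3.14, 3.14, 3.14, 3.14].

INTERFACE

Orientations are given as a unit quaternion [x, y, z, w].
In Python, from rig import get_obs, vision, hand_in, nets, robot gives the robot as it stands.
- The arm moves only by the tool apply_moves, never from a script. Its argument "series" is a list of rows, each an object with "offset": the shift along the world's x, y, z in cm, a list of three; "rot": the turn, a rotation vector about the world's x, y, z in degrees, a list of three. A call has 1 to 20 rows; each row is the pose to reach, as a shift and turn from the pose commanded when the call began; what a row does not reach only later rows make up. A row lasts 1/10 s, in which the tool goes at most 50 mm and 8.59 degrees, less where a joint would pass 70% of its speed; a pose out of reach is approached as far as the arm can. A call with a gripper value outside its range is refused whole. "hand" is the opening, from 0 (shut) to 1 (fully open), set as the call begins (left out, the last holds). The fingers move at their own pace and stop on an object; "newtons" is the grip in N (left out, the last holds). Time passes only in rows, so rows that repeat a pose let the fingers close. It gives the time, the measured TCP pose, the force, the opening and the grip force at its end, in the units of the state.
- get_obs(): the state, without advancing time (a new reading comes with each control period).
- vision.camera(name): name is "scene" or "side" or "wrist"; returns the picture (384x512x3 uint8, red, green, blue); there is no depth.
- vision.calibration(name): a dict with "K" (3x3 intrinsics, pixels), "R" (3x3) and "t" (3): a world point X has camera coordinates R X + t. Camera axes: x right, y down, z forward; pixel columns grow to the right and rows downward; lengths in m; the calibration is good to about 2 mm. A picture is of the moment at which its call begins: read the wrist's pose just before it. calibration takes no time and is no camera call; for the wrist camera it gives the pose at the moment of the call.
- hand_in(): hands the job in; it is judged then, once.
Trained networks look in the newest picture that a camera, given by its name, has taken for a name from the list of things; names that differ only in an ending like _2 or _b are one class to them, and where a whole thing is asked for, a point or a joint stands for the part that bears it (a point fixed in the world has none). Each returns a list of dicts, best first, with "conf" (0 to 1); they miss things now and then, are a little off and sometimes report something else, mostly with a low value. They report only what shows in the picture. A call takes as long as a camera call. They do not tell look-alikes from the thing itself.
- nets.search_frame(camera, query): "centre" ([x, y, z] in m, in world coordinates, good to about 4 mm: the middle of the surface that is visible of it).
- nets.spot_point(camera, query): "centre" ([x, y, z] in m, in world coordinates, good to about 4 mm: a listed point, or the origin of a listed thing).
The state is a dict: "time": time; "q": joint angles; "joint_velocities": joint speeds; "joint_torque": joint torques, N m; "position": TCP position; "tool_rot": TCP orientation; "ft_force": force on the tool from outside, world axes, zero at the start; "moment": the same for the moment, N m; "grip_width": finger opening in m; "grip_force": force on a finger pad.
Only numpy, scipy, OpenCV 4.12 (cv2) and the standard library are available. Lean on these libraries where they do the work, as an engineer would, in place of code of your own. Each camera call takes 0.05 s, during which the arm holds its last target. There are 200 camera calls.

TASK

Pack the puncture-repair kit: put the full-length tyre lever, the patch dispenser, the steel grater and the chalk crayon into the kit tray, each set down right side up, flat on the floor of the pocket cut to its own size and in line with that pocket. Leave the snapped-off lever stump and the black rear light, which are not part of the kit, where they lie on the board.

Things in the scene. Friction and masses are not known exactly. Their poses are not given: they have to be found in the camera images.
- lever: The full-length tyre lever to pack: green plastic bar 118 mm long (x), 18 mm wide (y), 11 mm high, its last 34 mm at +x a little thinner and sloping up to a lip 15 mm above the underside. About 30 g. Origin: centre of the underside; x along it, z up. Either way round in its pocket is right.
- dispenser: The patch dispenser to pack: black plastic box 52 mm long (x), 42 mm wide (y), 20 mm high, with a ribbed rectangular push slide standing 4 mm proud in a grey track on top. About 50 g. Origin: centre of the underside; x along its 52 mm side, z up. Either way round is right.
- grater: The grater to pack: stainless steel strip with turned-down sides, 80 mm long (x), 28 mm wide (y), 12 mm high, three rows of small punched teeth on top. About 40 g. Origin: centre of the underside; x along it, z up. Either way round is right.
- crayon: The chalk crayon to pack: pale cream hexagonal stick 50 mm long (x), 13 mm across flats, lying on a flat. About 12 g. Origin: centre of the stick, 6.5 mm above what it lies on; x along it. Either way round and any of its flats down is right.
- pocket_lever: Fixed dark foam insert 144 x 78 x 10 mm, one of four set 2 by 2 in a low steel tray 298 x 166 mm (rim 13 mm over the board); corners vary, the tray shifts and turns. Origin: underside centre, 3 mm over the board; x along its long side, z up. Light grey recess central, its floor 3 mm above the origin, 7 mm deep. Longest recess, 138 x 38 mm: the tyre lever's.
- pocket_dispenser: Fixed dark foam insert 144 x 78 x 10 mm, one of four set 2 by 2 in a low steel tray 298 x 166 mm (rim 13 mm over the board); corners vary, the tray shifts and turns. Origin: underside centre, 3 mm over the board; x along its long side, z up. Light grey recess central, its floor 3 mm above the origin, 7 mm deep. Widest recess, 72 x 60 mm: the patch dispenser's.
- pocket_grater: Fixed dark foam insert 144 x 78 x 10 mm, one of four set 2 by 2 in a low steel tray 298 x 166 mm (rim 13 mm over the board); corners vary, the tray shifts and turns. Origin: underside centre, 3 mm over the board; x along its long side, z up. Light grey recess central, its floor 3 mm above the origin, 7 mm deep. Second-longest recess, 100 x 46 mm: the grater's.
- pocket_crayon: Fixed dark foam insert 144 x 78 x 10 mm, one of four set 2 by 2 in a low steel tray 298 x 166 mm (rim 13 mm over the board); corners vary, the tray shifts and turns. Origin: underside centre, 3 mm over the board; x along its long side, z up. Light grey recess central, its floor 3 mm above the origin, 7 mm deep. Smallest recess, 70 x 31 mm: the chalk crayon's.
- stump: NOT part of the kit: snapped-off stump of a tyre lever, the same green plastic but only about 60 mm long (x), 18 mm wide, 11 mm high, jagged at +x, no sloping tip. Loose. Origin: near the centre of the underside; z up. Leave it.
- rear_light: NOT part of the kit: black plastic bicycle rear light 56 x 38 x 18 mm with a dark red round domed lens 33 mm across on top, 25 mm high with the lens. Loose. Origin: centre of the underside; z up. Leave it.
Mind the look-alikes: they are no part of the job. Several things look just like the crayon: the one meant starts farthest to the robot's left.

How it is judged:
At the end, for the whole second after the job is handed in: Lever, dispenser, grater and crayon each rest on the floor of their own pocket (centres within 16 mm, underside within 3.5 mm of the floor, long sides within 0.4 rad; the first three upright within 0.12 rad); stump and rear light are within 20 mm of where they lay (horizontal distance between lever and pocket_lever below 0.016 m and z of lever in the frame of pocket_lever below 0.0065 m and angle between the x axis of lever and the x axis of pocket_lever, either way round below 0.4 rad and linear speed of each of lever, dispenser, grater, crayon below 0.02 m/s and angular speed of each of lever, dispenser, grater, crayon below 0.2 rad/s and angle between each of lever, dispenser, grater's own z axis and vertical below 0.12 rad and horizontal distance between dispenser and pocket_dispenser below 0.016 m and z of dispenser in the frame of pocket_dispenser below 0.0065 m and angle between the x axis of dispenser and the x axis of pocket_dispenser, either way round below 0.4 rad and horizontal distance between grater and pocket_grater below 0.016 m and z of grater in the frame of pocket_grater below 0.0065 m and angle between the x axis of grater and the x axis of pocket_grater, either way round below 0.4 rad and horizontal distance between crayon and pocket_crayon below 0.016 m and z of crayon in the frame of pocket_crayon below 0.013 m and angle between the x axis of crayon and the x axis of pocket_crayon, either way round below 0.4 rad and distance of each of stump, rear_light from where it was at the start of the episode below 0.02 m); the robot touches nothing.
It fails at once if the lever stump is moved by more than 20 mm (distance of stump from where it was at the start of the episode above 0.02 m).
It fails at once if the rear light is moved by more than 20 mm (distance of rear_light from where it was at the start of the episode above 0.02 m).
It also fails if it takes over 109 s, if anything falls off the work surface, if the arm or the gripper's body presses on something with over 40 N, if the wrist force passes 120 N, or if a joint passes its speed limit or range.

## Working session

There is one attempt and no reset: what is moved stays moved. The work goes in short steps, Python scripts to look and compute and a tool call to move; the robot and the scene stay as the last step left them, time stands still between calls to the robot, and variables do not carry over. Pictures are saved under pics/ and viewed, at most 14 in all, crops included, and the job is handed in when it is done.

Besides the shell and the picture viewer there is one more tool, called after ">>>" by a JSON object that holds its "api" and its "payload", one argument or row to a line. apply_moves: Moves the arm, as the interface text tells. Its arguments: {"type":"object","properties":{"series":{"type":"array"},"hand":{"type":"number"},"newtons":{"type":"number"}},"required":["series"]}

```bash
ls; mkdir -p pics; python3 - <<'E'
from rig import get_obs, vision, nets, robot
import cv2,numpy as np
print(robot.finger_overhang, get_obs())
for c in ["scene","side"]:
    im=vision.camera(c); cv2.imwrite(f"pics/{c}0.png",im[:,:,::-1])
    k=vision.calibration(c);print(c,k)
    for n in ["lever","dispenser","grater","crayon","pocket_lever","pocket_dispenser","pocket_grater","pocket_crayon","stump","rear_light"]:
        print(n,[(np.round(d["centre"],3).tolist(),round(d["conf"],2)) for d in nets.spot_point(c,n)])
E
```

```text
pics
0.022 {'time': 0.0, 'q': array([-1.39551825e+00,  5.28486212e-01,  1.43390362e+00, -7.92238696e-07,
        1.18138232e+00, -1.78515145e-01]), 'joint_velocities': array([ 0.00066677,  0.0008724 ,  0.00056566,  0.00123219, -0.00077336,
       -0.00013541]), 'joint_torque': array([ 1.23270063e-03, -4.40031374e+01, -1.76589650e+01,  6.32695528e-02,
        5.81154681e-02, -1.74234256e-04]), 'position': array([ 0.21643393, -0.5855993 ,  0.24355884]), 'tool_rot': array([ 9.84393941e-01,  1.75975512e-01,  1.39749730e-06, -1.08974937e-03]), 'ft_force': array([ 1.29201873, -0.49631919, -0.17443102]), 'moment': array([-0.07542502,  0.03591782,  0.05215161]), 'grip_force': 0.0, 'grip_width': 0.08696128104607025}
scene {'K': array([[441.3702174 ,   0.        , 251.87284382],
       [  0.        , 441.3702174 , 202.66175808],
       [  0.        ,   0.        ,   1.        ]]), 'R': array([[-0.7381717 ,  0.67442168, -0.01606042],
       [ 0.55997058,  0.59927828, -0.57210008],
       [-0.37621204, -0.43130145, -0.82002656]]), 't': array([ 0.3977913 , -0.18254101,  1.27781301])}
lever [([0.4
[... 763 characters left out ...]
1,  0.62390589, -0.76198382]]), 't': array([-0.45318843,  0.08936185,  0.98081729])}
lever [([0.446, -0.354, -0.001], 0.9)]
dispenser [([0.584, -0.342, 0.002], 0.76), ([0.424, -0.205, 0.006], 0.7)]
grater [([0.599, -0.214, -0.001], 0.8)]
crayon [([0.426, -0.201, 0.006], 0.63), ([0.532, -0.435, 0.007], 0.55), ([0.293, -0.37, 0.004], 0.52)]
pocket_lever [([0.474, 0.252, 0.003], 0.56), ([0.582, -0.343, 0.001], 0.4)]
pocket_dispenser [([0.613, 0.173, 0.004], 0.82), ([0.472, 0.174, 0.003], 0.21)]
pocket_grater [([0.616, 0.25, -0.003], 0.83)]
pocket_crayon [([0.472, 0.174, 0.005], 0.79)]
stump [([0.429, -0.053, 0.002], 0.58)]
rear_light [([0.574, -0.039, 0.0], 0.66), ([0.475, 0.253, 0.004], 0.35)]
```

View pics/scene0.png

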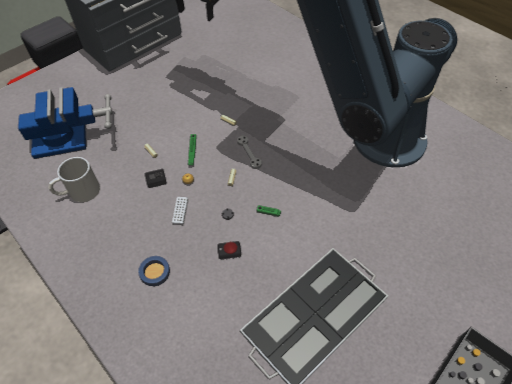

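View pics/side0.png

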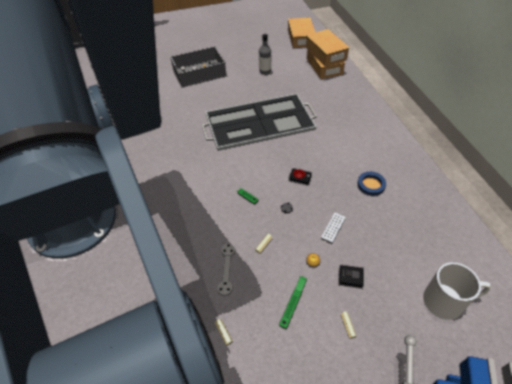

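The scene picture shows three cream sticks, at (232,177), (228,119) and (150,150). They lie at y = -0.20, -0.37 and -0.435, so the one at (232,177) is farthest to the robot's left and is the crayon. Next I'll rectify the views to get the angles and enlarge the crop to confirm.

```bash
cat > h.py <<'E'
import cv2,numpy as np
from rig import vision
def rect(cam,im,z,x0,x1,y0,y1,s):
    "top view: col = (y1-y)*s, row = (x1-x)*s, s px per m"
    k=vision.calibration(cam);P=k["K"]@np.c_[k["R"],k["t"]]
    A=np.array([[0,-1/s,x1],[-1/s,0,y1],[0,0,z],[0,0,1]])
    return cv2.warpPerspective(im,P@A,(int((y1-y0)*s),int((x1-x0)*s)),flags=cv2.INTER_LINEAR|cv2.WARP_INVERSE_MAP)
E
python3 - <<'E'
from h import *
a=cv2.imread("pics/scene0.png");b=cv2.imread("pics/side0.png")
cv2.imwrite("pics/top.png",np.vstack([rect(c,i,.01,.38,.68,-.46,.32,1000) for c,i in(("scene",a),("side",b))]))
c=cv2.resize(a[100:260,120:300],None,fx=4,fy=3.75,interpolation=cv2.INTER_CUBIC);cv2.imwrite("pics/crop.png",c)
def seg(cam,im,z,x,y,r,f):
    t=rect(cam,im,z,x-r,x+r,y-r,y+r,2000).astype(int);m=f(t).astype(np.uint8)
    n,l,s,c=cv2.connectedComponentsWithStats(m)
    i=1+np.argmax(s[1:,4]);p=np.argwhere(l==i)[:,::-1].astype(np.float32)
    (u,v),wh,_=cv2.minAreaRect(p);B=cv2.boxPoints(cv2.minAreaRect(p))
    e=max([B[1]-B[0],B[2]-B[1]],key=np.linalg.norm)
    # world dir: dx=-row, dy=-col
    ang=np.degrees(np.arctan2(-e[0],-e[1]))%180
    print(cam,"xy",round(x+r-v/2000,4),round(y+r-u/2000,4),"size",np.round(np.sort(wh)/2,1),"ang from x",round(ang,1))
green=lambda t:(t[...,1]-t[...,2]>30)&(t[...,1]-t[...,0]>20)
def V(t):return t.max(2)
J={"lever":(.010,.446,-.355,.08,green),"stump":(.01,.43,-.057,.05,green),
"disp":(.018,.584,-.341,.05,lambda t:V(t)<65),
"light":(.016,.576,-.037,.05,lambda t:(V(t)<65)|(t[...,2]-t[...,1]>40)),
"grater":(.012,.598,-.213,.06,lambda t:t.min(2)>150),
"crayon":(.0065,.428,-.202,.045,lambda t:(V(t)>165)&(t[...,2]-t[...,0]>15)),
"tray":(.013,.543,.213,.2,lambda t:(V(t)<75))}
for n,(z,x,y,r,f) in J.items():
    print(n)
    for c,i in(("scene",a),("side",b)):
        try: seg(c,i,z,x,y,r,f)
        except Exception as e: print(e)
for n,x,y in(("pl",.471,.254),("pd",.615,.172),("pg",.616,.25),("pc",.472,.176)):
    print(n)
    for c,i in(("scene",a),("side",b)): seg(c,i,.006,x,y,.06 if n!="pl" else .075,lambda t:(t.min(2)>125)&(np.hypot(*(np.indices(t.shape[:2])-t.shape[0]/2))<145))
E
```

```text
lever
scene xy 0.444 -0.3574 size [ 17.3 116.4] ang from x 48.4
side xy 0.4433 -0.3566 size [ 17.  119.6] ang from x 48.1
stump
scene xy 0.4296 -0.0565 size [18.2 60.9] ang from x 123.4
side xy 0.4279 -0.0595 size [18.  60.2] ang from x 122.9
disp
scene xy 0.5847 -0.3348 size [50.  53.5] ang from x 64.4
side xy 0.5769 -0.3438 size [46.3 49.4] ang from x 153.4
light
scene xy 0.5819 -0.0341 size [42.3 54.2] ang from x 145.1
side xy 0.5757 -0.0428 size [46.4 52.9] ang from x 145.2
grater
scene xy 0.5966 -0.2146 size [30.4 81.7] ang from x 43.6
side xy 0.593 -0.2056 size [45.  88.6] ang from x 41.9
crayon
scene xy 0.4229 -0.2088 size [11.5 49.5] ang from x 38.7
side xy 0.4281 -0.1998 size [15.8 52.1] ang from x 36.9
tray
scene xy 0.5431 0.2118 size [156.7 288.8] ang from x 179.5
side xy 0.5416 0.2102 size [150.5 284.2] ang from x 179.8
pl
scene xy 0.4695 0.2518 size [ 35.5 133. ] ang from x 0.0
side xy 0.4697 0.2558 size [ 24.1 131.5] ang from x 179.7
pd
scene xy 0.6153 0.1705 size [58.  69.5] ang from x 0.0
side xy 0.6156 0.1743 size [46.5 64.4] ang from x 178.7
pg
scene xy 0.6158 0.2505 size [44.  97.5] ang from x 0.0
side xy 0.616 0.2543 size [31.5 92. ] ang from x 0.0
pc
scene xy 0.4687 0.1715 size [28.  65.3] ang from x 179.1
side xy 0.4693 0.1755 size [18.  63.5] ang from x 0.0
```

View pics/top.png

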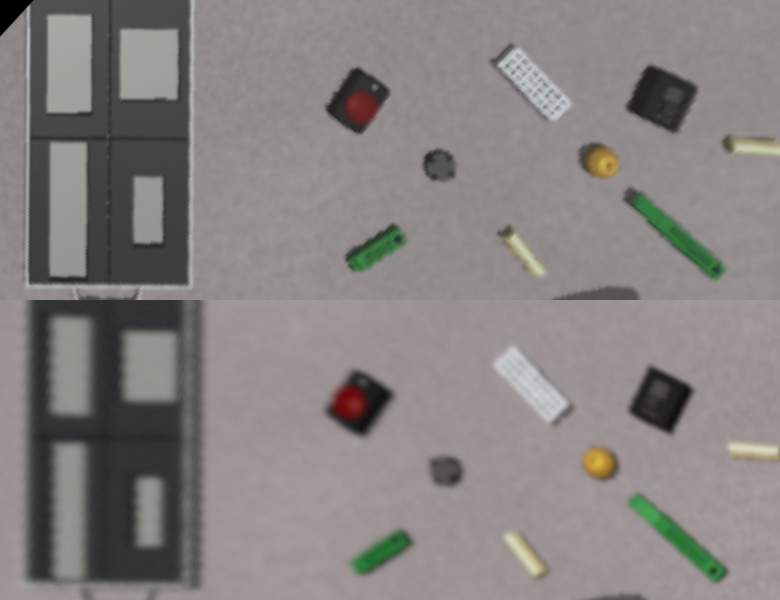

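View pics/crop.png

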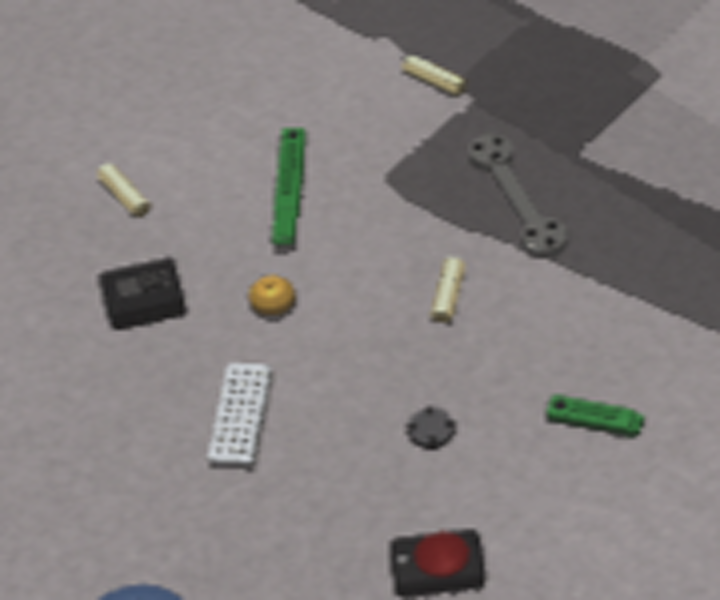

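The enlarged crop confirms it. The crayon meant is at crop (447,290), which is scene (232,177); the other two sit further to the robot's right. The kit items are all right side up, and the tray's long axis is within about 1° of world x. I'll move over the lever first.

>>> {"api": "apply_moves", "payload": {
  "series": [
    {"offset": [22.7, 23.0, -9], "rot": [0, 0, 28]},
    {"offset": [22.7, 23.0, -9], "rot": [0, 0, 28]},
    {"offset": [22.7, 23.0, -9], "rot": [0, 0, 28]},
    {"offset": [22.7, 23.0, -9], "rot": [0, 0, 28]},
    {"offset": [22.7, 23.0, -9], "rot": [0, 0, 28]},
    {"offset": [22.7, 23.0, -9], "rot": [0, 0, 28]},
    {"offset": [22.7, 23.0, -9], "rot": [0, 0, 28]},
    {"offset": [22.7, 23.0, -9], "rot": [0, 0, 28]},
    {"offset": [22.7, 23.0, -9], "rot": [0, 0, 28]},
    {"offset": [22.7, 23.0, -9], "rot": [0, 0, 28]}
  ],
  "hand": 0.6,
  "newtons": 20
}}

```text
time: 2.1
position: [0.4433, -0.3575, 0.155]
tool_rot: [0.913, 0.409, -0.0, 0.001]
ft_force: [0.0, -0.7, 0.7]
grip_width: 0.0522
grip_force: 0.0
```

```bash
python3 - <<'E'
from h import *
from rig import nets
k=vision.calibration("wrist");im=vision.camera("wrist");cv2.imwrite("pics/w1.png",im[:,:,::-1])
for n in ["lever","dispenser","crayon"]:print(n,[(np.round(d["centre"],3).tolist(),round(d["conf"],2)) for d in nets.spot_point("wrist",n)])
t=rect("wrist",im[:,:,::-1].copy(),.011,.36,.66,-.46,-.16,2000);cv2.imwrite("pics/w1r.png",t)
E
```

```text
lever [([0.446, -0.355, 0.002], 0.68)]
dispenser [([0.582, -0.341, -0.003], 0.94)]
crayon [([0.532, -0.434, 0.008], 0.94), ([0.426, -0.205, 0.008], 0.64)]
```

View pics/w1r.png

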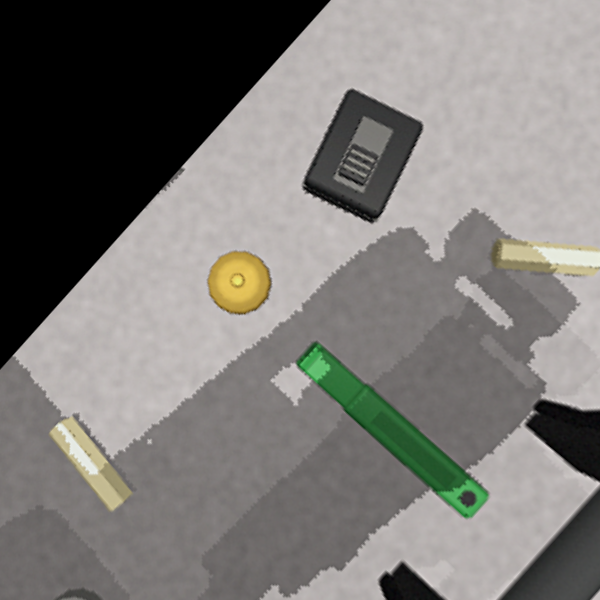

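The wrist top view shows the lever centred at pixel (393,429), i.e. (0.4455, -0.356) at 48°. The dispenser is at (0.583, -0.342) with its long axis at 152°, and the crayon at (0.427, -0.204) at 37°. I'll grasp the lever now.

>>> {"api": "apply_moves", "payload": {
  "series": [
    {"offset": [0.2, 0.1, -5]},
    {"offset": [0.2, 0.1, -9]},
    {"offset": [0.2, 0.1, -12.7]},
    {"offset": [0.2, 0.1, -12.7]},
    {"offset": [0.2, 0.1, -12.7]}
  ]
}}

```text
schema error: expected keys offset, rot
```

>>> {"api": "apply_moves", "payload": {
  "series": [
    {"offset": [0, 0, 0]},
    {"offset": [0, 0, 0]},
    {"offset": [0, 0, 0]},
    {"offset": [0, 0, 0]},
    {"offset": [0, 0, 0]},
    {"offset": [0, 0, 2]},
    {"offset": [0, 0, 6]},
    {"offset": [0, 0, 6]}
  ],
  "hand": 0,
  "newtons": 20
}}

```text
schema error: expected keys offset, rot
```

>>> {"api": "apply_moves", "payload": {
  "series": [
    {"offset": [0.2, 0.1, -5], "rot": [0, 0, 0]},
    {"offset": [0.2, 0.1, -9], "rot": [0, 0, 0]},
    {"offset": [0.2, 0.1, -12.7], "rot": [0, 0, 0]},
    {"offset": [0.2, 0.1, -12.7], "rot": [0, 0, 0]},
    {"offset": [0.2, 0.1, -12.7], "rot": [0, 0, 0]}
  ]
}}

```text
time: 2.8
position: [0.445, -0.3558, 0.0268]
tool_rot: [0.913, 0.408, -0.0, -0.001]
ft_force: [0.6, -0.3, -0.1]
grip_width: 0.0523
grip_force: 0.0
```

>>> {"api": "apply_moves", "payload": {
  "series": [
    {"offset": [0, 0, 0], "rot": [0, 0, 0]},
    {"offset": [0, 0, 0], "rot": [0, 0, 0]},
    {"offset": [0, 0, 0], "rot": [0, 0, 0]},
    {"offset": [0, 0, 0], "rot": [0, 0, 0]},
    {"offset": [0, 0, 0], "rot": [0, 0, 0]},
    {"offset": [0, 0, 2], "rot": [0, 0, 0]},
    {"offset": [0, 0, 6], "rot": [0, 0, 0]},
    {"offset": [0, 0, 6], "rot": [0, 0, 0]}
  ],
  "hand": 0,
  "newtons": 20
}}

```text
time: 3.6
position: [0.4477, -0.3575, 0.0916]
tool_rot: [0.913, 0.409, 0.001, 0.004]
ft_force: [0.7, -0.2, -0.4]
grip_width: 0.0174
grip_force: 20.0
```

>>> {"api": "apply_moves", "payload": {
  "series": [
    {"offset": [2.5, 60.8, 1], "rot": [0, 0, -48]},
    {"offset": [2.5, 60.8, 1], "rot": [0, 0, -48]},
    {"offset": [2.5, 60.8, 1], "rot": [0, 0, -48]},
    {"offset": [2.5, 60.8, 1], "rot": [0, 0, -48]},
    {"offset": [2.5, 60.8, 1], "rot": [0, 0, -48]},
    {"offset": [2.5, 60.8, 1], "rot": [0, 0, -48]},
    {"offset": [2.5, 60.8, 1], "rot": [0, 0, -48]},
    {"offset": [2.5, 60.8, 1], "rot": [0, 0, -48]},
    {"offset": [2.5, 60.8, 1], "rot": [0, 0, -48]},
    {"offset": [2.5, 60.8, 1], "rot": [0, 0, -48]},
    {"offset": [2.5, 60.8, 1], "rot": [0, 0, -48]},
    {"offset": [2.5, 60.8, 1], "rot": [0, 0, -48]},
    {"offset": [2.5, 60.8, 1], "rot": [0, 0, -48]},
    {"offset": [2.5, 60.8, 1], "rot": [0, 0, -48]},
    {"offset": [2.5, 60.8, 1], "rot": [0, 0, -48]},
    {"offset": [2.5, 60.8, 1], "rot": [0, 0, -48]}
  ]
}}

```text
time: 5.2
position: [0.47, 0.2516, 0.0972]
tool_rot: [1.0, 0.002, -0.001, 0.0]
ft_force: [0.2, -0.1, -0.4]
grip_width: 0.0175
grip_force: 20.0
```

```bash
python3 - <<'E'
from h import *
from rig import nets,get_obs
o=get_obs();print(o["position"],o["tool_rot"],o["grip_width"])
k=vision.calibration("wrist");im=vision.camera("wrist")
for n in ["pocket_lever","pocket_crayon","pocket_grater","pocket_dispenser","lever"]:print(n,[(np.round(d["centre"],3).tolist(),round(d["conf"],2)) for d in nets.spot_point("wrist",n)])
t=rect("wrist",im[:,:,::-1].copy(),.013,.38,.68,.1,.32,2000);cv2.imwrite("pics/w2.png",t)
E
```

```text
[0.47003597 0.25155763 0.09715059] [ 9.99998024e-01  1.81168804e-03 -7.44334090e-04  3.40075017e-04] 0.017456069623578128
pocket_lever [([0.465, 0.257, 0.003], 0.81)]
pocket_crayon [([0.467, 0.173, 0.0], 0.84)]
pocket_grater [([0.616, 0.252, 0.004], 0.8)]
pocket_dispenser [([0.616, 0.173, 0.002], 0.78)]
lever [([0.468, 0.248, 0.07], 0.94)]
```

View pics/w2.png

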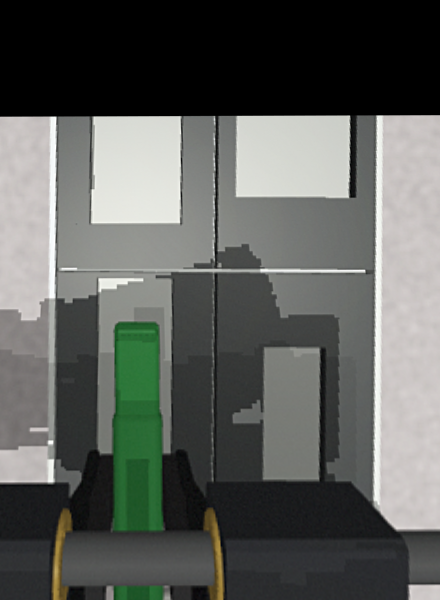

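In the wrist top view, the tray runs square to x/y with its divider cross at pixel (215,271). The lever recess spans columns 98–172, so its centre is about (0.471, 0.2525). I'll lower the lever and release it.

>>> {"api": "apply_moves", "payload": {
  "series": [
    {"offset": [0.1, 0.1, -4], "rot": [0, 0, 0]},
    {"offset": [0.1, 0.1, -5.2], "rot": [0, 0, 0]},
    {"offset": [0.1, 0.1, -6.1], "rot": [0, 0, 0]},
    {"offset": [0.1, 0.1, -6.1], "rot": [0, 0, 0]},
    {"offset": [0.1, 0.1, -6.1], "rot": [0, 0, 0]}
  ]
}}

```text
time: 6.0
position: [0.4718, 0.2538, 0.0369]
tool_rot: [1.0, 0.002, 0.0, -0.0]
ft_force: [0.1, -0.9, -0.4]
grip_width: 0.0174
grip_force: 20.0
```

>>> {"api": "apply_moves", "payload": {
  "series": [
    {"offset": [0, 0, 0], "rot": [0, 0, 0]},
    {"offset": [0, 0, 0], "rot": [0, 0, 0]},
    {"offset": [0, 0, 0], "rot": [0, 0, 0]},
    {"offset": [0, 0, 3], "rot": [0, 0, 0]},
    {"offset": [0, 0, 7], "rot": [0, 0, 0]},
    {"offset": [0, 0, 7], "rot": [0, 0, 0]}
  ],
  "hand": 0.5
}}

```text
time: 6.6
position: [0.4747, 0.2549, 0.1109]
tool_rot: [1.0, 0.003, 0.005, -0.001]
ft_force: [0.6, 1.1, -0.3]
grip_width: 0.0432
grip_force: 0.0
```

>>> {"api": "apply_moves", "payload": {
  "series": [
    {"offset": [-4.4, -45.6, -1], "rot": [0, 0, 37]},
    {"offset": [-4.4, -45.6, -1], "rot": [0, 0, 37]},
    {"offset": [-4.4, -45.6, -1], "rot": [0, 0, 37]},
    {"offset": [-4.4, -45.6, -1], "rot": [0, 0, 37]},
    {"offset": [-4.4, -45.6, -1], "rot": [0, 0, 37]},
    {"offset": [-4.4, -45.6, -1], "rot": [0, 0, 37]},
    {"offset": [-4.4, -45.6, -1], "rot": [0, 0, 37]},
    {"offset": [-4.4, -45.6, -1], "rot": [0, 0, 37]},
    {"offset": [-4.4, -45.6, -1], "rot": [0, 0, 37]},
    {"offset": [-4.4, -45.6, -1], "rot": [0, 0, 37]},
    {"offset": [-4.4, -45.6, -1], "rot": [0, 0, 37]},
    {"offset": [-4.4, -45.6, -1], "rot": [0, 0, 37]},
    {"offset": [-4.4, -45.6, -1], "rot": [0, 0, 37]}
  ]
}}

```text
time: 7.9
position: [0.4268, -0.2008, 0.0962]
tool_rot: [0.947, 0.32, -0.001, -0.001]
ft_force: [-0.0, 0.2, -0.7]
grip_width: 0.0436
grip_force: 0.0
```

```bash
python3 - <<'E'
from h import *
from rig import nets,get_obs
o=get_obs();print(o["position"],o["tool_rot"])
im=vision.camera("scene");cv2.imwrite("pics/s2.png",im[:,:,::-1])
for n in ["lever","pocket_lever"]:print(n,[(np.round(d["centre"],3).tolist(),round(d["conf"],2)) for d in nets.spot_point("scene",n)])
t=rect("scene",im[:,:,::-1].copy(),.013,.38,.68,.1,.32,2000)
w=vision.camera("wrist");print([(np.round(d["centre"],3).tolist(),round(d["conf"],2)) for d in nets.spot_point("wrist","crayon")])
u=rect("wrist",w[:,:,::-1].copy(),.0065,.36,.51,-.28,-.13,2000)
u=np.vstack([u,np.zeros((300,300,3),np.uint8)])
cv2.imwrite("pics/s2r.png",np.hstack([t,u]))
E
```

```text
[ 0.42683114 -0.2007645   0.09624584] [ 9.47437371e-01  3.19939382e-01 -5.26924750e-04 -9.70373360e-04]
lever [([0.471, 0.254, 0.006], 0.78)]
pocket_lever [([0.466, 0.255, 0.004], 0.87)]
[]
```

View pics/s2r.png

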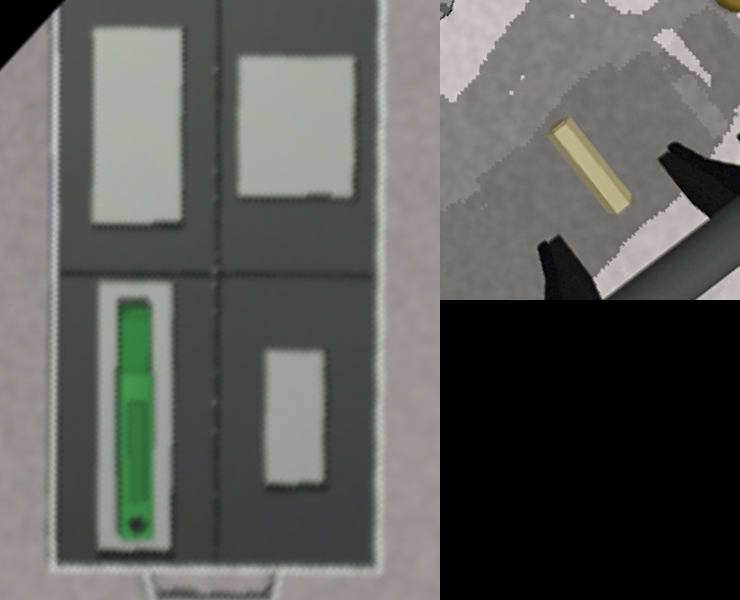

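The lever lies flat and centred in its recess at pixels (136,420). The crayon is at (590,167) in the right-hand panel, i.e. (0.4265, -0.205), so I'll shift y by -0.4 cm and grasp it.

>>> {"api": "apply_moves", "payload": {
  "series": [
    {"offset": [0, -0.4, -4], "rot": [0, 0, 0]},
    {"offset": [0, -0.4, -7.1], "rot": [0, 0, 0]},
    {"offset": [0, -0.4, -7.1], "rot": [0, 0, 0]},
    {"offset": [0, -0.4, -7.1], "rot": [0, 0, 0]}
  ]
}}

```text
time: 8.55
position: [0.4275, -0.2056, 0.025]
tool_rot: [0.947, 0.32, -0.0, -0.001]
ft_force: [-0.2, 0.3, 0.4]
grip_width: 0.0433
grip_force: 0.0
```

>>> {"api": "apply_moves", "payload": {
  "series": [
    {"offset": [0, 0, 0], "rot": [0, 0, 0]},
    {"offset": [0, 0, 0], "rot": [0, 0, 0]},
    {"offset": [0, 0, 0], "rot": [0, 0, 0]},
    {"offset": [0, 0, 0], "rot": [0, 0, 0]},
    {"offset": [0, 0, 0], "rot": [0, 0, 0]},
    {"offset": [0, 0, 3], "rot": [0, 0, 0]},
    {"offset": [0, 0, 7], "rot": [0, 0, 0]},
    {"offset": [0, 0, 7], "rot": [0, 0, 0]}
  ],
  "hand": 0,
  "newtons": 12
}}

```text
time: 9.35
position: [0.4296, -0.2078, 0.0991]
tool_rot: [0.948, 0.32, 0.002, 0.004]
ft_force: [1.2, 0.6, -0.9]
grip_width: 0.0137
grip_force: 12.0
```

>>> {"api": "apply_moves", "payload": {
  "series": [
    {"offset": [4.4, 37.7, 0], "rot": [0, 0, -37.3]},
    {"offset": [4.4, 37.7, 0], "rot": [0, 0, -37.3]},
    {"offset": [4.4, 37.7, 0], "rot": [0, 0, -37.3]},
    {"offset": [4.4, 37.7, 0], "rot": [0, 0, -37.3]},
    {"offset": [4.4, 37.7, 0], "rot": [0, 0, -37.3]},
    {"offset": [4.4, 37.7, 0], "rot": [0, 0, -37.3]},
    {"offset": [4.4, 37.7, 0], "rot": [0, 0, -37.3]},
    {"offset": [4.4, 37.7, 0], "rot": [0, 0, -37.3]},
    {"offset": [4.4, 37.7, 0], "rot": [0, 0, -37.3]},
    {"offset": [4.4, 37.7, 0], "rot": [0, 0, -37.3]},
    {"offset": [4.4, 37.7, -3], "rot": [0, 0, -37.3]},
    {"offset": [4.4, 37.7, -5], "rot": [0, 0, -37.3]},
    {"offset": [4.4, 37.7, -5], "rot": [0, 0, -37.3]},
    {"offset": [4.4, 37.7, -5], "rot": [0, 0, -37.3]}
  ]
}}

```text
time: 10.75
position: [0.4712, 0.1692, 0.0453]
tool_rot: [1.0, -0.001, -0.001, 0.0]
ft_force: [0.1, -0.3, 0.2]
grip_width: 0.0142
grip_force: 12.0
```

>>> {"api": "apply_moves", "payload": {
  "series": [
    {"offset": [0, 0.2, -0.9], "rot": [0, 0, 0]},
    {"offset": [0, 0.2, -0.9], "rot": [0, 0, 0]},
    {"offset": [0, 0.2, -0.9], "rot": [0, 0, 0]}
  ]
}}

```text
time: 11.05
position: [0.4718, 0.1726, 0.0369]
tool_rot: [1.0, -0.0, 0.0, -0.0]
ft_force: [-0.1, 0.1, -0.0]
grip_width: 0.014
grip_force: 12.0
```

>>> {"api": "apply_moves", "payload": {
  "series": [
    {"offset": [0, 0, 0], "rot": [0, 0, 0]},
    {"offset": [0, 0, 0], "rot": [0, 0, 0]},
    {"offset": [0, 0, 0], "rot": [0, 0, 0]},
    {"offset": [0, 0, 3], "rot": [0, 0, 0]},
    {"offset": [0, 0, 7], "rot": [0, 0, 0]},
    {"offset": [0, 0, 7], "rot": [0, 0, 0]}
  ],
  "hand": 0.3
}}

```text
time: 11.65
position: [0.4745, 0.1733, 0.1104]
tool_rot: [1.0, -0.0, 0.005, -0.001]
ft_force: [0.7, 0.0, 0.2]
grip_width: 0.0257
grip_force: 0.0
```

>>> {"api": "apply_moves", "payload": {
  "series": [
    {"offset": [12.6, -38.6, 2], "rot": [0, 0, 43]},
    {"offset": [12.6, -38.6, 2], "rot": [0, 0, 43]},
    {"offset": [12.6, -38.6, 2], "rot": [0, 0, 43]},
    {"offset": [12.6, -38.6, 2], "rot": [0, 0, 43]},
    {"offset": [12.6, -38.6, 2], "rot": [0, 0, 43]},
    {"offset": [12.6, -38.6, 2], "rot": [0, 0, 43]},
    {"offset": [12.6, -38.6, 2], "rot": [0, 0, 43]},
    {"offset": [12.6, -38.6, 2], "rot": [0, 0, 43]},
    {"offset": [12.6, -38.6, 2], "rot": [0, 0, 43]},
    {"offset": [12.6, -38.6, 2], "rot": [0, 0, 43]},
    {"offset": [12.6, -38.6, 2], "rot": [0, 0, 43]},
    {"offset": [12.6, -38.6, 2], "rot": [0, 0, 43]}
  ],
  "hand": 0.65
}}

```text
time: 12.85
position: [0.5963, -0.2115, 0.1257]
tool_rot: [0.93, 0.367, -0.001, -0.001]
ft_force: [-1.0, 0.9, 0.4]
grip_width: 0.0564
grip_force: 0.0
```

```bash
python3 - <<'E'
from h import *
from rig import nets,get_obs
o=get_obs();print(o["position"],o["tool_rot"],o["grip_width"])
im=vision.camera("scene")
for n in ["crayon","grater"]:print(n,[(np.round(d["centre"],3).tolist(),round(d["conf"],2)) for d in nets.spot_point("scene",n)])
t=rect("scene",im[:,:,::-1].copy(),.013,.38,.68,.1,.32,2000)[200:]
w=vision.camera("wrist");print([(np.round(d["centre"],3).tolist(),round(d["conf"],2)) for d in nets.spot_point("wrist","grater")])
u=rect("wrist",w[:,:,::-1].copy(),.012,.5,.7,-.3,-.13,2000)
cv2.imwrite("pics/s3r.png",np.hstack([t,u]))
E
```

```text
[ 0.59634499 -0.21149463  0.12568849] [ 9.30349028e-01  3.66671692e-01 -8.74471333e-04 -1.33892049e-03] 0.056377293012239205
crayon [([0.474, 0.175, 0.015], 0.63), ([0.292, -0.377, 0.006], 0.59), ([0.47, 0.257, 0.008], 0.31)]
grater [([0.593, -0.217, 0.004], 0.62)]
[([0.594, -0.212, 0.005], 0.58)]Traceback (most recent call last):
  File "<stdin>", line 9, in <module>
    return _nx.concatenate(arrs, 1, dtype=dtype, casting=casting)
           ~~~~~~~~~~~~~~~^^^^^^^^^^^^^^^^^^^^^^^^^^^^^^^^^^^^^^^
ValueError: all the input array dimensions except for the concatenation axis must match exactly, but along dimension 0, the array at index 0 has size 400 and the array at index 1 has size 399
```

```bash
python3 - <<'E'
from h import *
im=vision.camera("scene")
t=rect("scene",im[:,:,::-1].copy(),.013,.38,.68,.1,.32,2000)[200:599]
w=vision.camera("wrist")
u=rect("wrist",w[:,:,::-1].copy(),.012,.5,.7,-.3,-.13,2000)[:399]
cv2.imwrite("pics/s3r.png",np.hstack([t[:399],u]))
E
```

```text
(no output)
```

View pics/s3r.png

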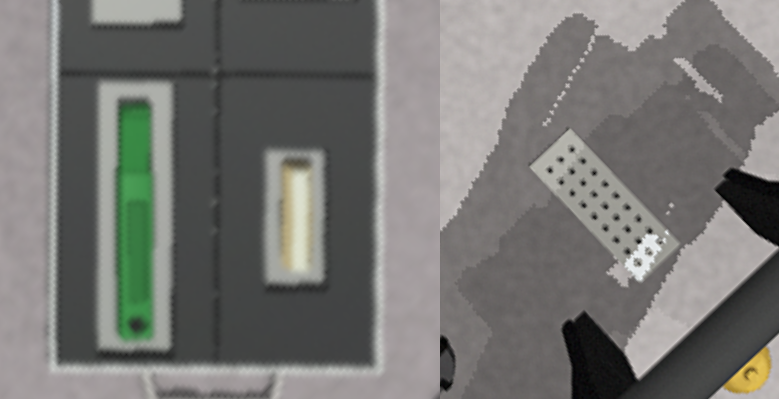

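The crayon lies centred in its recess at pixels (295,218). The grater is at (605,205) in the right-hand panel, i.e. (0.5975, -0.2125) at 43.5°. I'll grasp the grater.

>>> {"api": "apply_moves", "payload": {
  "series": [
    {"offset": [0.1, -0.1, -5], "rot": [0, 0, 0]},
    {"offset": [0.1, -0.1, -9.9], "rot": [0, 0, 0]},
    {"offset": [0.1, -0.1, -9.9], "rot": [0, 0, 0]},
    {"offset": [0.1, -0.1, -9.9], "rot": [0, 0, 0]}
  ]
}}

```text
time: 13.6
position: [0.5984, -0.214, 0.0265]
tool_rot: [0.93, 0.366, -0.001, -0.001]
ft_force: [0.3, 0.9, -0.3]
grip_width: 0.0569
grip_force: 0.0
```

>>> {"api": "apply_moves", "payload": {
  "series": [
    {"offset": [0, 0, 0], "rot": [0, 0, 0]},
    {"offset": [0, 0, 0], "rot": [0, 0, 0]},
    {"offset": [0, 0, 0], "rot": [0, 0, 0]},
    {"offset": [0, 0, 0], "rot": [0, 0, 0]},
    {"offset": [0, 0, 0], "rot": [0, 0, 0]},
    {"offset": [0, 0, 3], "rot": [0, 0, 0]},
    {"offset": [0, 0, 7], "rot": [0, 0, 0]},
    {"offset": [0, 0, 7], "rot": [0, 0, 0]}
  ],
  "hand": 0,
  "newtons": 20
}}

```text
time: 14.4
position: [0.602, -0.2161, 0.1028]
tool_rot: [0.93, 0.366, 0.003, 0.004]
ft_force: [1.7, -1.1, 0.3]
grip_width: 0.028
grip_force: 20.0
```

>>> {"api": "apply_moves", "payload": {
  "series": [
    {"offset": [1.9, 46.4, 0], "rot": [0, 0, -43.2]},
    {"offset": [1.9, 46.4, 0], "rot": [0, 0, -43.2]},
    {"offset": [1.9, 46.4, 0], "rot": [0, 0, -43.2]},
    {"offset": [1.9, 46.4, 0], "rot": [0, 0, -43.2]},
    {"offset": [1.9, 46.4, 0], "rot": [0, 0, -43.2]},
    {"offset": [1.9, 46.4, 0], "rot": [0, 0, -43.2]},
    {"offset": [1.9, 46.4, 0], "rot": [0, 0, -43.2]},
    {"offset": [1.9, 46.4, 0], "rot": [0, 0, -43.2]},
    {"offset": [1.9, 46.4, 0], "rot": [0, 0, -43.2]},
    {"offset": [1.9, 46.4, 0], "rot": [0, 0, -43.2]},
    {"offset": [1.9, 46.4, 0], "rot": [0, 0, -43.2]},
    {"offset": [1.9, 46.4, 0], "rot": [0, 0, -43.2]},
    {"offset": [1.9, 46.4, -3], "rot": [0, 0, -43.2]},
    {"offset": [1.9, 46.4, -5], "rot": [0, 0, -43.2]},
    {"offset": [1.9, 46.4, -5], "rot": [0, 0, -43.2]},
    {"offset": [1.9, 46.4, -5], "rot": [0, 0, -43.2]}
  ]
}}

```text
time: 16.0
position: [0.6176, 0.2481, 0.0473]
tool_rot: [1.0, -0.003, -0.001, 0.0]
ft_force: [1.0, 0.2, -0.5]
grip_width: 0.0274
grip_force: 20.0
```

>>> {"api": "apply_moves", "payload": {
  "series": [
    {"offset": [0, 0.2, -1], "rot": [0, 0, 0]},
    {"offset": [0, 0.2, -1], "rot": [0, 0, 0]},
    {"offset": [0, 0.2, -1], "rot": [0, 0, 0]}
  ]
}}

```text
time: 16.3
position: [0.6177, 0.2517, 0.0379]
tool_rot: [1.0, -0.002, 0.0, -0.0]
ft_force: [-0.1, 0.2, -0.3]
grip_width: 0.0274
grip_force: 20.0
```

>>> {"api": "apply_moves", "payload": {
  "series": [
    {"offset": [0, 0, 0], "rot": [0, 0, 0]},
    {"offset": [0, 0, 0], "rot": [0, 0, 0]},
    {"offset": [0, 0, 0], "rot": [0, 0, 0]},
    {"offset": [0, 0, 3], "rot": [0, 0, 0]},
    {"offset": [0, 0, 8], "rot": [0, 0, 0]},
    {"offset": [0, 0, 8], "rot": [0, 0, 0]}
  ],
  "hand": 0.5
}}

```text
time: 16.9
position: [0.6225, 0.2531, 0.1247]
tool_rot: [1.0, -0.002, 0.007, -0.002]
ft_force: [0.6, 0.4, 1.4]
grip_width: 0.0434
grip_force: 0.0
```

>>> {"api": "apply_moves", "payload": {
  "series": [
    {"offset": [-3.4, -59.2, 0], "rot": [0, 0, -27.6]},
    {"offset": [-3.4, -59.2, 0], "rot": [0, 0, -27.6]},
    {"offset": [-3.4, -59.2, 0], "rot": [0, 0, -27.6]},
    {"offset": [-3.4, -59.2, 0], "rot": [0, 0, -27.6]},
    {"offset": [-3.4, -59.2, 0], "rot": [0, 0, -27.6]},
    {"offset": [-3.4, -59.2, 0], "rot": [0, 0, -27.6]},
    {"offset": [-3.4, -59.2, 0], "rot": [0, 0, -27.6]},
    {"offset": [-3.4, -59.2, 0], "rot": [0, 0, -27.6]},
    {"offset": [-3.4, -59.2, 0], "rot": [0, 0, -27.6]},
    {"offset": [-3.4, -59.2, 0], "rot": [0, 0, -27.6]},
    {"offset": [-3.4, -59.2, 0], "rot": [0, 0, -27.6]},
    {"offset": [-3.4, -59.2, 0], "rot": [0, 0, -27.6]},
    {"offset": [-3.4, -59.2, 0], "rot": [0, 0, -27.6]},
    {"offset": [-3.4, -59.2, 0], "rot": [0, 0, -27.6]},
    {"offset": [-3.4, -59.2, 0], "rot": [0, 0, -27.6]}
  ],
  "hand": 0.8
}}

```text
time: 18.4
position: [0.5832, -0.3387, 0.1172]
tool_rot: [0.971, -0.24, -0.001, -0.001]
ft_force: [-1.1, -0.5, 0.7]
grip_width: 0.0692
grip_force: 0.0
```

```bash
python3 - <<'E'
from h import *
from rig import nets,get_obs
o=get_obs();print(o["position"],o["tool_rot"],o["grip_width"])
im=vision.camera("scene")
t=rect("scene",im[:,:,::-1].copy(),.013,.38,.68,.1,.32,2000)[:399]
w=vision.camera("wrist");print([(np.round(d["centre"],3).tolist(),round(d["conf"],2)) for d in nets.spot_point("wrist","dispenser")])
u=rect("wrist",w[:,:,::-1].copy(),.020,.48,.68,-.43,-.26,2000)[:399]
cv2.imwrite("pics/s4r.png",np.hstack([t[:399],u]))
E
```

```text
[ 0.58319625 -0.33868345  0.11718518] [ 9.70741043e-01 -2.40126848e-01 -7.44002829e-04 -6.08450525e-04] 0.0692489885105334
[([0.582, -0.343, -0.0], 0.66)]
```

View pics/s4r.png

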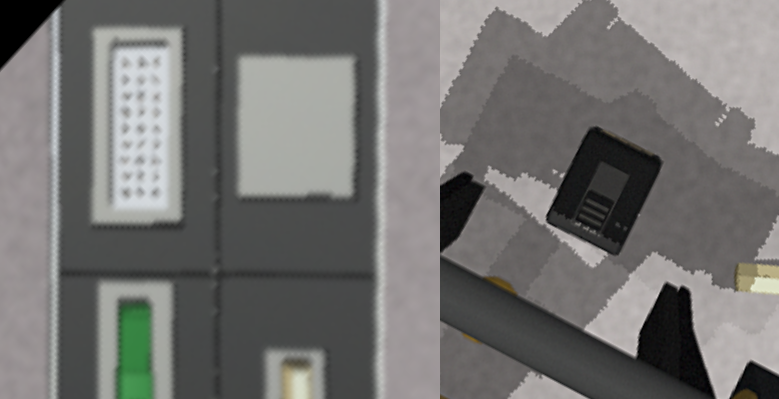

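The grater lies centred in its recess at pixels (140,127). The dispenser is at (605,190) in the right-hand panel, i.e. (0.584, -0.342), between the open fingers. I'll grasp it.

>>> {"api": "apply_moves", "payload": {
  "series": [
    {"offset": [0.1, -0.3, -4.5], "rot": [0, 0, 0]},
    {"offset": [0.1, -0.3, -8.5], "rot": [0, 0, 0]},
    {"offset": [0.1, -0.3, -8.5], "rot": [0, 0, 0]},
    {"offset": [0.1, -0.3, -8.5], "rot": [0, 0, 0]}
  ]
}}

```text
time: 18.95
position: [0.5846, -0.342, 0.0322]
tool_rot: [0.971, -0.24, -0.001, -0.0]
ft_force: [1.1, -0.2, -0.1]
grip_width: 0.0699
grip_force: 0.0
```

>>> {"api": "apply_moves", "payload": {
  "series": [
    {"offset": [0, 0, 0], "rot": [0, 0, 0]},
    {"offset": [0, 0, 0], "rot": [0, 0, 0]},
    {"offset": [0, 0, 0], "rot": [0, 0, 0]},
    {"offset": [0, 0, 0], "rot": [0, 0, 0]},
    {"offset": [0, 0, 0], "rot": [0, 0, 0]},
    {"offset": [0, 0, 3], "rot": [0, 0, 0]},
    {"offset": [0, 0, 7], "rot": [0, 0, 0]},
    {"offset": [0, 0, 7], "rot": [0, 0, 0]}
  ],
  "hand": 0,
  "newtons": 20
}}

```text
time: 19.75
position: [0.5878, -0.3459, 0.1084]
tool_rot: [0.971, -0.24, 0.005, 0.003]
ft_force: [0.3, -0.7, -0.4]
grip_width: 0.0413
grip_force: 20.0
```

>>> {"api": "apply_moves", "payload": {
  "series": [
    {"offset": [3.3, 51.4, 0], "rot": [0, 0, 27.7]},
    {"offset": [3.3, 51.4, 0], "rot": [0, 0, 27.7]},
    {"offset": [3.3, 51.4, 0], "rot": [0, 0, 27.7]},
    {"offset": [3.3, 51.4, 0], "rot": [0, 0, 27.7]},
    {"offset": [3.3, 51.4, 0], "rot": [0, 0, 27.7]},
    {"offset": [3.3, 51.4, 0], "rot": [0, 0, 27.7]},
    {"offset": [3.3, 51.4, 0], "rot": [0, 0, 27.7]},
    {"offset": [3.3, 51.4, 0], "rot": [0, 0, 27.7]},
    {"offset": [3.3, 51.4, 0], "rot": [0, 0, 27.7]},
    {"offset": [3.3, 51.4, 0], "rot": [0, 0, 27.7]},
    {"offset": [3.3, 51.4, 0], "rot": [0, 0, 27.7]},
    {"offset": [3.3, 51.4, 0], "rot": [0, 0, 27.7]},
    {"offset": [3.3, 51.4, 0], "rot": [0, 0, 27.7]},
    {"offset": [3.3, 51.4, -3], "rot": [0, 0, 27.7]},
    {"offset": [3.3, 51.4, -5], "rot": [0, 0, 27.7]},
    {"offset": [3.3, 51.4, -5], "rot": [0, 0, 27.7]},
    {"offset": [3.3, 51.4, -5], "rot": [0, 0, 27.7]}
  ]
}}

```text
time: 21.45
position: [0.6177, 0.1687, 0.0524]
tool_rot: [1.0, -0.002, -0.0, 0.0]
ft_force: [-0.1, -0.6, 0.1]
grip_width: 0.0418
grip_force: 20.0
```

>>> {"api": "apply_moves", "payload": {
  "series": [
    {"offset": [0, 0.2, -1.3], "rot": [0, 0, 0]},
    {"offset": [0, 0.2, -1.3], "rot": [0, 0, 0]},
    {"offset": [0, 0.2, -1.3], "rot": [0, 0, 0]}
  ]
}}

```text
time: 21.75
position: [0.6176, 0.1727, 0.0398]
tool_rot: [1.0, -0.001, -0.0, -0.0]
ft_force: [0.3, -0.0, -1.0]
grip_width: 0.0418
grip_force: 20.0
```

>>> {"api": "apply_moves", "payload": {
  "series": [
    {"offset": [0, 0, 0], "rot": [0, 0, 0]},
    {"offset": [0, 0, 0], "rot": [0, 0, 0]},
    {"offset": [0, 0, 0], "rot": [0, 0, 0]},
    {"offset": [0, 0, 3], "rot": [0, 0, 0]},
    {"offset": [0, 0, 8], "rot": [0, 0, 0]},
    {"offset": [0, -10, 15], "rot": [0, 0, 0]},
    {"offset": [0, -20, 15], "rot": [0, 0, 0]},
    {"offset": [0, -30, 15], "rot": [0, 0, 0]},
    {"offset": [0, -30, 15], "rot": [0, 0, 0]},
    {"offset": [0, -30, 15], "rot": [0, 0, 0]},
    {"offset": [0, -30, 15], "rot": [0, 0, 0]},
    {"offset": [0, -30, 15], "rot": [0, 0, 0]},
    {"offset": [0, -30, 15], "rot": [0, 0, 0]}
  ],
  "hand": 0.65
}}

```text
time: 23.05
position: [0.6177, -0.1296, 0.19]
tool_rot: [1.0, -0.003, 0.001, 0.0]
ft_force: [-0.1, -0.0, -0.3]
grip_width: 0.0567
grip_force: 0.0
```

```bash
python3 - <<'E'
from h import *
from rig import nets,get_obs
im=vision.camera("scene");vision.camera("side")
for c in("scene","side"):
  for n in ["dispenser","grater","lever","crayon","stump","rear_light"]:print(c,n,[(np.round(d["centre"],3).tolist(),round(d["conf"],2)) for d in nets.spot_point(c,n)])
t=rect("scene",im[:,:,::-1].copy(),.013,.38,.68,-.1,.32,1850)
cv2.imwrite("pics/s5r.png",t)
E
```

```text
scene dispenser [([0.612, 0.173, 0.007], 0.72), ([0.618, 0.174, 0.003], 0.39)]
scene grater [([0.617, 0.251, 0.006], 0.76)]
scene lever [([0.467, 0.254, 0.003], 0.73)]
scene crayon [([0.469, 0.254, 0.002], 0.68), ([0.472, 0.172, 0.011], 0.64), ([0.293, -0.377, 0.002], 0.44)]
scene stump [([0.43, -0.057, 0.003], 0.42)]
scene rear_light [([0.579, -0.039, 0.002], 0.89), ([0.616, 0.252, 0.004], 0.57)]
side dispenser [([0.612, 0.17, 0.006], 0.63)]
side grater [([0.621, 0.252, 0.004], 0.69)]
side lever [([0.471, 0.255, 0.002], 0.63)]
side crayon [([0.532, -0.438, 0.006], 0.73), ([0.471, 0.172, 0.014], 0.56), ([0.294, -0.37, 0.005], 0.52)]
side stump [([0.431, -0.058, 0.003], 0.44)]
side rear_light [([0.578, -0.04, 0.001], 0.62), ([0.468, 0.174, 0.001], 0.18)]
```

View pics/s5r.png

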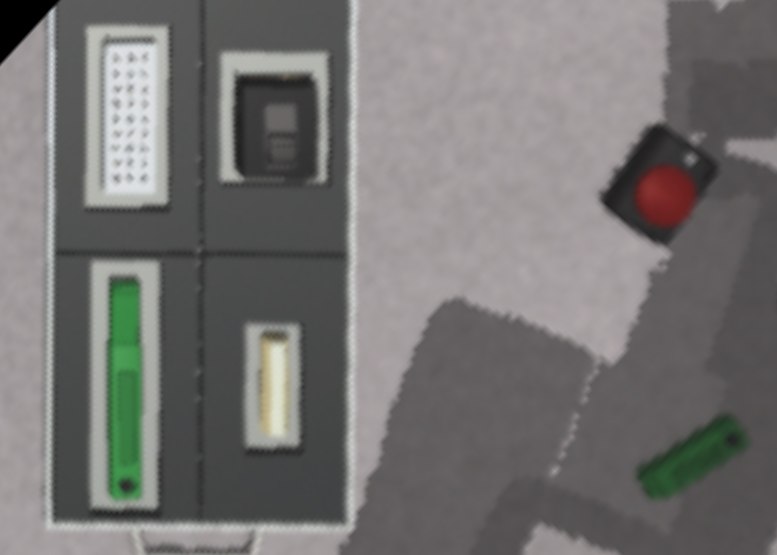

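The final view shows all four parts flat in their own recesses: grater (130,115), dispenser (278,128), lever (125,390) and crayon (275,385). The stump and rear light have not moved, so I'm handing in.

```bash
python3 -c "
from rig import hand_in
print(hand_in())"
```

```text
the job is handed in; nothing more can be done
None
```

I packed the lever, dispenser, grater and crayon, each flat in its own pocket in the last camera view, left the stump and rear light where they lay, and handed the job in at about 24 s; no verdict came back.

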